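Call a colleague and show the broken tile and its scrap tub

ROBOT

A 6-joint arm with a two-finger parallel gripper is mounted at the origin on the work surface. World frame = base frame: x ahead of the robot, y to its left, z up, the work surface at z = 0. Lengths are in m, angles in rad, forces in N, time in s.
With the tool pointing down it reaches from about 0.2 to 0.875 m from the base axis. Payload 3.4 kg.
Tool frame: the origin (TCP) lies at the very end of the fingers, on their centre line; the grasp point (between the pads) lies 19 mm behind it (ctrl.pinch_z is the distance from the TCP to the grasp point, in m); z points along the fingers, x is the direction in which the jaws open and shut, and the axes are right-handed (so a half turn about z gives the same grasp; the last joint's range is limited). The gripper opens to 94 mm and grips with 3 to 60 N. Pads are 16 mm wide; open, the fingers measure 119 mm over their backs; the gripper's body (75 mm by 177 mm) begins 78 mm behind the grasp point.
Start: joints at [-1.228, 0.276, 1.505, -0, 1.361, -0.121], TCP at [0.257, -0.514, 0.205] pointing down, gripper open.
Joint ranges: [-2.89, 2.89], [-0.75, 2.08], [0.22, 2.7], [-1.18, 4.32], [0.11, 2.71], [-2.7, 2.7]. Speed limits (rad/s): [2.57, 2.57, 3.14, 3.14, 3.14, 3.14].

INTERFACE

Orientations are given as a unit quaternion [w, x, y, z].
In Python, from plant import ctrl gives the robot as it stands. The module is installed in compiled form; this text tells all that it offers.
- The arm moves only by the tool step_arm, never from a script. Its argument "deltas" is a list of rows, each a list of 2 entries, a list of its own where there are three numbers: the shift along the tool's x, y, z in mm, then the turn, a rotation vector about the tool's x, y, z in degrees. In form: [[[x, y, z], [wx, wy, wz]], ...]. A call has 1 to 20 rows; each row is the pose to reach, as a shift and turn from the pose commanded when the call began, along the tool's axes at that moment; what a row does not reach only later rows make up. A row lasts 1/8 s, in which the tool goes at most 62.5 mm and 10.7 degrees, less where a joint would pass 70% of its speed; a pose out of reach is approached as far as the arm can. A call with a gripper value outside its range is refused whole. "hand" is the closure in counts, from 0 (fully open) to 255 (shut), set as the call begins (left out, the last holds). The fingers move at their own pace and stop on an object; the grip force is fixed at half the most. Time passes only in rows, so rows that repeat a pose let the fingers close. It gives the time, the measured TCP pose, the force and the opening at its end, in the units of the state.
- ctrl.state(): the state, without advancing time (a new reading comes with each control period).
- ctrl.grab_frame(name): name is "scene" or "top"; returns the picture (400x640x3 uint8, red, green, blue); there is no depth.
- ctrl.camera_info(name): a dict with "K" (3x3 intrinsics, pixels), "R" (3x3) and "t" (3): a world point X has camera coordinates R X + t. Camera axes: x right, y down, z forward; pixel columns grow to the right and rows downward; lengths in m; the calibration is good to about 2 mm. A picture is of the moment at which its call begins. camera_info takes no time and is no camera call.
- ctrl.finish_job(): hands the job in, once; it reports no verdict.
The state is a dict: "time_s": time; "joint_pos": joint angles; "qvel": joint speeds; "effort": joint torques, N m; "tool_pos": TCP position; "eef_rot": TCP orientation; "contact_force": force on the tool from outside, world axes, zero at the start; "torque": the same for the moment, N m; "finger_gap": finger opening in m.
Only numpy, scipy, OpenCV 4.12 (cv2) and the standard library are available. Lean on these libraries where they do the work, as an engineer would, in place of code of your own. Each camera call takes 0.05 s, during which the arm holds its last target.

TASK

Press the button of the desk bell to call your colleague over. Then point out the unfired tile with the broken-off corner, by bringing the fingertips down to about 3 cm above its middle and keeping them still there for 2 seconds, and after that point in the same way, 3 cm above the middle of the mouth, at the tub of broken red clay where it belongs, and finish still pointing there. Do not touch any tile or tub, do not come down low over any other tile or tub, do not lift or shift the bell, and leave everything else where it stands.

Things in the scene. Friction and masses are not known exactly. Their poses are not given: they have to be found in the camera images.
- bell_button_top (a point): Middle of the top of the press button of the desk bell, 58.5 mm above the table with the button up. The bell is a loose bright-steel dome, 77 mm across, on a round black rubber-soled foot 86 mm across; the dome's top is 43 mm above the table, and the steel button on its crown is 15 mm across.
- bell_button (a joint): Travel of the bell's button in m: 0 is up, 0.008 is fully down. It goes straight down against a soft spring (about 0.5 N to start, 4.5 N fully down), rings at 0.004 and springs back when let go.
- bell: The desk bell, 300 g. Origin at the centre of its underside, z up.
- broken_tile_top (a point): The broken tile. An unfired red-clay tile, 84 x 84 x 10 mm, with a white slip flower in a ring at its centre and a white dot at each corner, lying flat on the ware board. One corner, about 42 x 42 mm, has snapped off along a ragged edge, with its dot. The point is the centre of the top face (of the whole square), 28 mm above the table; z up. The missing corner is at +x +y of its frame.
- broken_tile: The broken tile; origin at the centre of its underside (of the whole square), 18 mm above the table.
- ware_board: Square wooden board, 270 x 270 x 18 mm, on which the four tiles lie in two rows of two, 118 mm apart. Origin at the centre of its underside.
- tile_a_top (a point): An unfired red-clay tile, 84 x 84 x 10 mm, with a white slip flower in a ring at its centre and a white dot at each corner, lying flat on the ware board. Whole. The point is the centre of its top face, 28 mm above the table; z up.
- tile_a: The same whole tile; origin at the centre of its underside.
- tile_b_top (a point): An unfired red-clay tile, 84 x 84 x 10 mm, with a white slip flower in a ring at its centre and a white dot at each corner, lying flat on the ware board. Whole. The point is the centre of its top face, 28 mm above the table; z up.
- tile_b: The same whole tile; origin at the centre of its underside.
- tile_c_top (a point): An unfired red-clay tile, 84 x 84 x 10 mm, with a white slip flower in a ring at its centre and a white dot at each corner, lying flat on the ware board. Whole. The point is the centre of its top face, 28 mm above the table; z up.
- tile_c: The same whole tile; origin at the centre of its underside.
- red_scrap_tub_mouth (a point): Round translucent plastic tub, 115 mm across the rim, 94 mm across the foot, 110 mm tall, open at the top. Filled to about 20 mm below the rim with broken pieces of RED clay: the tub where the broken tile belongs. The point is the centre of the mouth at rim height, 110 mm above the table; z up.
- red_scrap_tub: The same tub; origin at the centre of its underside.
- white_scrap_tub_mouth (a point): Round translucent plastic tub, 115 mm across the rim, 94 mm across the foot, 110 mm tall, open at the top. Filled to about 20 mm below the rim with broken pieces of WHITE clay. The point is the centre of the mouth at rim height, 110 mm above the table; z up.
- white_scrap_tub: The same tub; origin at the centre of its underside.
- tool_tub_mouth (a point): Round translucent plastic tub, 115 mm across the rim, 94 mm across the foot, 110 mm tall, open at the top. Holds six brushes and modelling tools, handles down, standing up to about 180 mm above the table. The point is the centre of the mouth at rim height, 110 mm above the table; z up.
- tool_tub: The same tub; origin at the centre of its underside.
- spray_bottle: Translucent spray bottle with a white trigger head, 76 mm across, 222 mm tall, upright. Origin at the centre of its underside.
- glaze_jar: Grey-green jar with a black lid, 86 mm across, 125 mm tall, upright. Origin at the centre of its underside.
- brush: A brush lying flat on the table near the robot. Origin under its middle.
Not all that is in view belongs to the job. Leave any pink or yellow look-alike of the bell alone. What is shaped like the broken_tile but purple is not meant.

How it is judged:
On the way, in this order (a step that is already met when the one before it is completed fails the run):
1. the bell's button is pressed until it rings (at least half-way, 4 mm) (value of joint bell_button above 0.004 m), for 0.05 s.
2. the fingertips stay just above the middle of the broken tile (within 35 mm sideways, about 0 to 55 mm above it) for 1.5 s (horizontal distance between the grasp point and broken_tile_top below 0.035 m and z of the grasp point in the frame of broken_tile_top between 0.018 and 0.075 m), for 1.5 s.
3. the fingertips stay just above the middle of the mouth of the red-clay scrap tub (within 35 mm sideways, about 0 to 55 mm above the rim) for 1.5 s (horizontal distance between the grasp point and red_scrap_tub_mouth below 0.035 m and z of the grasp point in the frame of red_scrap_tub_mouth between 0.018 and 0.075 m), for 1.5 s.
At the end, for the whole second after the job is handed in: The fingertips still point at the red-clay scrap tub (within 35 mm of the middle of its mouth, at most 55 mm above the rim); the bell button is up, the bell upright and within 20 mm of its start; no tile has shifted over 6 mm, no tub over 10 mm, no bottle, jar or brush over 15 mm (all of step 3 and value of joint bell_button below 0.002 m and angle between bell's own z axis and vertical below 0.05 rad and distance of each of broken_tile, tile_a, tile_b, tile_c from where it was at the start of the episode below 0.006 m and distance of each of red_scrap_tub, white_scrap_tub, tool_tub from where it was at the start of the episode below 0.01 m and distance of bell from where it was at the start of the episode below 0.02 m and distance of each of spray_bottle, glaze_jar, brush from where it was at the start of the episode below 0.015 m); the robot touches nothing.
It fails at once if a tile is touched (more than 0.3 N) or shifted by more than 6 mm (contact force between any of the fingers, the arm and broken_tile above 0.3 N or contact force between any of the fingers, the arm and tile_a above 0.3 N or contact force between any of the fingers, the arm and tile_b above 0.3 N or contact force between any of the fingers, the arm and tile_c above 0.3 N or distance of any of broken_tile, tile_a, tile_b, tile_c from where it was at the start of the episode above 0.006 m).
It fails at once if a tub is touched (more than 0.5 N) or shifted by more than 10 mm (contact force between any of the fingers, the arm and red_scrap_tub above 0.5 N or contact force between any of the fingers, the arm and white_scrap_tub above 0.5 N or contact force between any of the fingers, the arm and tool_tub above 0.5 N or distance of any of red_scrap_tub, white_scrap_tub, tool_tub from where it was at the start of the episode above 0.01 m).
It fails at once if the fingertips come down low (within about 55 mm) over the middle of a whole tile or of the mouth of another tub ((horizontal distance between the grasp point and tile_a_top below 0.03 m and z of the grasp point in the frame of tile_a_top below 0.075 m) or (horizontal distance between the grasp point and tile_b_top below 0.03 m and z of the grasp point in the frame of tile_b_top below 0.075 m) or (horizontal distance between the grasp point and tile_c_top below 0.03 m and z of the grasp point in the frame of tile_c_top below 0.075 m) or (horizontal distance between the grasp point and white_scrap_tub_mouth below 0.03 m and z of the grasp point in the frame of white_scrap_tub_mouth below 0.075 m) or (horizontal distance between the grasp point and tool_tub_mouth below 0.03 m and z of the grasp point in the frame of tool_tub_mouth below 0.075 m)).
It fails at once if the bell is lifted (by more than 6 mm) or shifted by more than 20 mm (height (world z) of bell above 0.006 m or distance of bell from where it was at the start of the episode above 0.02 m).
It fails at once if the spray bottle, the jar or the brush is shifted by more than 15 mm (distance of any of spray_bottle, glaze_jar, brush from where it was at the start of the episode above 0.015 m).
It also fails if it takes over 62 s, if anything falls off the work surface, if the arm or the gripper's body presses on something with over 40 N, if the wrist force passes 120 N, or if a joint passes its speed limit or range.

## Working session

There is one attempt and no reset: what is moved stays moved. The work goes in short steps, Python scripts to look and compute and a tool call to move; the robot and the scene stay as the last step left them, time stands still between calls to the robot, and variables do not carry over. Pictures are saved under pics/ and viewed, and the job is handed in when it is done.

Besides the shell and the picture viewer there is one more tool, called after "Request:" in YAML: its name, and indented under it one key for each argument. step_arm: Moves the arm, as the interface text tells. Its arguments: {"type":"object","properties":{"deltas":{"type":"array"},"hand":{"type":"number"}},"required":["deltas"]}

```bash
mkdir -p pics
python3 - <<'E'
from plant import ctrl
import cv2,numpy as np
for n in("scene","top"):
    f=ctrl.grab_frame(n); cv2.imwrite(f"pics/{n}0.png",f[:,:,::-1])
    i=ctrl.camera_info(n); print(n,i["K"],i["R"],i["t"])
print(ctrl.state(),ctrl.pinch_z)
E
```

```text
scene [[437.88213279   0.         314.47572956]
 [  0.         437.88213279 198.47174322]
 [  0.           0.           1.        ]] [[ 0.7972133   0.60367128  0.0056515 ]
 [ 0.51697987 -0.67783393 -0.52275519]
 [-0.31174152  0.4196691  -0.85246412]] [-0.37612497 -0.21914338  1.60329861]
top [[439.16312885   0.         311.52918952]
 [  0.         439.16312885 199.34634958]
 [  0.           0.           1.        ]] [[-0.04838146 -0.99882391  0.00316592]
 [-0.9765004   0.04663322 -0.21040985]
 [ 0.21001476 -0.01327145 -0.97760814]] [-0.01599645  0.49430913  1.47395568]
{'time_s': 0.1, 'joint_pos': array([-1.22798485e+00,  2.76506679e-01,  1.50598887e+00, -1.45786475e-06,
        1.36066938e+00, -1.20993953e-01]), 'qvel': array([ 0.00153324, -0.00129623, -0.00243346,  0.00017389,  0.00041472,
        0.00087306]), 'effort': array([ 6.29326223e-04, -4.05457556e+01, -2.37780672e+01,  7.02987635e-02,
        2.99943541e-02, -3.87621617e-05]), 'tool_pos': array([ 0.25705987, -0.51378851,  0.20471256]), 'eef_rot': array([-4.90385418e-04,  8.50692108e-01, -5.25663693e-01, -6.14439324e-04]), 'contact_force': array([ 0.49462105, -0.00792761,  0.14600888]), 'torque': array([ 0.02281165,  0.00470814, -0.02120923]), 'finger_gap': 0.09417160284820138} 0.0188
```

View pics/scene0.png

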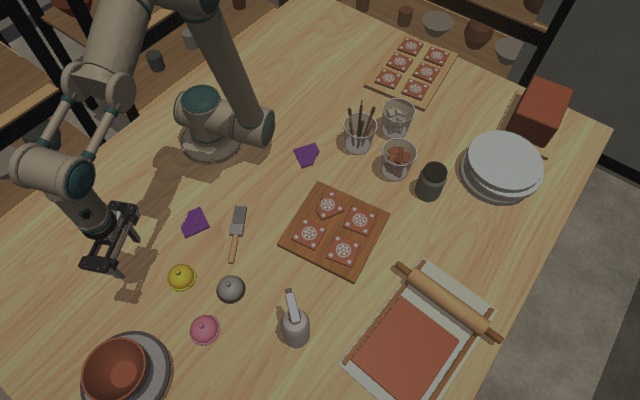

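View pics/top0.png

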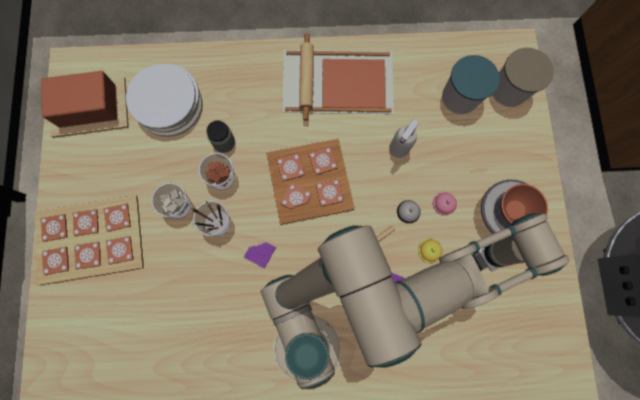

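The grey bell is at scene (231,288) / top (409,211); its pink and yellow copies are next to it. The broken tile looks like the one at scene (328,204) / top (296,197). The red-clay tub is at scene (398,158) / top (218,172). I'll enlarge these to confirm.

Run:
```python
import cv2,numpy as np
s=cv2.imread("pics/scene0.png");t=cv2.imread("pics/top0.png")
def c(im,x,y,w,h,k): return cv2.resize(im[y:y+h,x:x+w],None,fx=k,fy=k,interpolation=cv2.INTER_CUBIC)
a=np.hstack([c(s,270,175,130,97,3),c(t,255,130,130,97,3)])
b=np.hstack([c(s,330,90,130,97,3),c(t,145,140,130,97,3)])
cv2.imwrite("pics/crop1.png",np.vstack([a,b]))
cv2.imwrite("pics/crop2.png",np.hstack([c(s,205,265,50,50,8),c(t,385,186,50,50,8)]))
```

```text
(no output)
```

View pics/crop1.png

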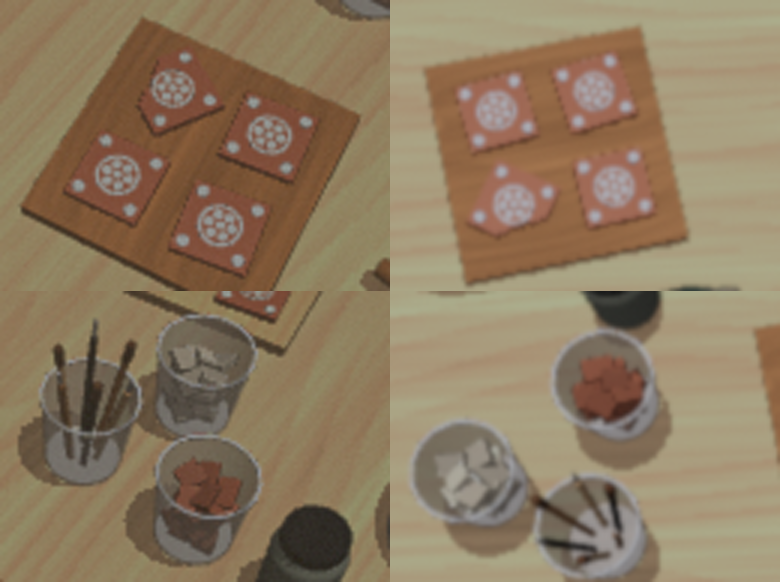

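View pics/crop2.png

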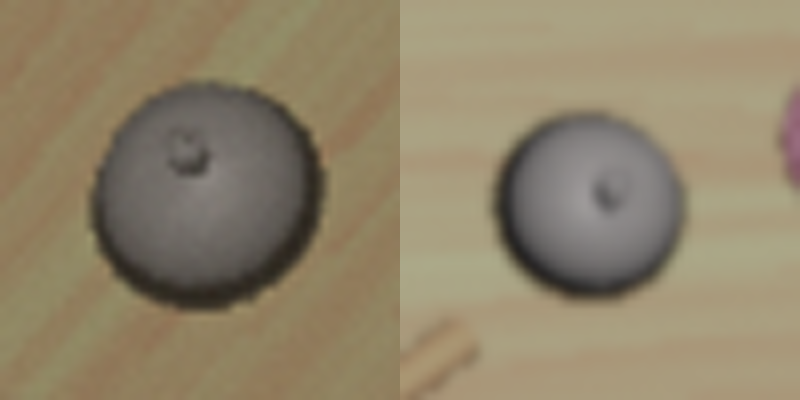

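Confirmed. The broken tile is the one with its corner missing, flower centre at scene (327.7,204.7) / top (295.7,198). The red-filled tub's rim is at scene (399,152) / top (216.3,169). The steel bell's button is at scene (228.4,283.7) / top (411.4,209.5).

```bash
cat > h.py <<'E'
from plant import ctrl
import numpy as np
from scipy.spatial.transform import Rotation as Ro
def ray(n,uv,z):
    i=ctrl.camera_info(n);K,R,t=map(np.array,(i["K"],i["R"],i["t"]))
    d=R.T@np.linalg.inv(K)@[*uv,1];c=-R.T@t
    return c+d*(z-c[2])/d[2]
def delta(p):
    s=ctrl.state();q=s["eef_rot"];R=Ro.from_quat([q[1],q[2],q[3],q[0]])
    return R.inv().apply(np.array(p)-s["tool_pos"])*1000
E
python3 - <<'E'
from h import *
np.set_printoptions(precision=4,suppress=True)
for nm,z,a,b in [("bell",.0585,(228.4,283.7),(411.4,209.5)),("broken",.028,(327.7,204.7),(295.7,198)),
("t_lowleft",.028,(309,233.5),(290.5,166.5)),("t_right",.028,(360,219.7),(330,192)),("t_far",.028,(343.5,250.3),(323,160.5)),("red",.11,(399,152),(216.3,169)),("white",.11,(398.7,111),(169.7,199.7)),("tool",.11,(360,128),(211,219.7)),("spray",.222,(290,292),(410,128)),("jar",.125,(434,170),(219,131)),("yellow",.0585,(181,272),(433,247)),("pink",.0585,(204,323),(447,202))]:
    A=ray("scene",a,z);B=ray("top",b,z);print(nm,A,B,np.linalg.norm(A-B).round(4),np.hypot(*A[:2]).round(3))
s=ctrl.state();q=s["eef_rot"];print(Ro.from_quat([q[1],q[2],q[3],q[0]]).as_matrix())
E
```

```text
bell [ 0.4525 -0.3827  0.0585] [ 0.4395 -0.3819  0.0585] 0.013 0.593
broken [0.5131 0.0165 0.028 ] [0.5058 0.0156 0.028 ] 0.0074 0.513
t_lowleft [ 0.5285 -0.1036  0.028 ] [0.6224 0.0295 0.028 ] 0.1629 0.539
t_right [0.6281 0.0341 0.028 ] [ 0.5218 -0.1068  0.028 ] 0.1765 0.629
t_far [ 0.6477 -0.0852  0.028 ] [ 0.6393 -0.0883  0.028 ] 0.009 0.653
red [0.6071 0.28   0.11  ] [0.6012 0.2785 0.11  ] 0.0061 0.669
white [0.5121 0.4339 0.11  ] [0.502  0.4341 0.11  ] 0.0101 0.671
tool [0.4478 0.2873 0.11  ] [0.4277 0.2965 0.11  ] 0.0221 0.532
spray [ 0.6498 -0.3362  0.222 ] [ 0.6745 -0.363   0.222 ] 0.0365 0.732
jar [0.7364 0.2745 0.125 ] [0.7313 0.2658 0.125 ] 0.0101 0.786
yellow [ 0.3189 -0.4397  0.0585] [ 0.3072 -0.4425  0.0585] 0.012 0.543
pink [ 0.4766 -0.5054  0.0585] [ 0.46   -0.5076  0.0585] 0.0168 0.695
[[ 0.4474 -0.8944 -0.0005]
 [-0.8944 -0.4474  0.0015]
 [-0.0016 -0.0002 -1.    ]]
```

Run:
```python
from h import *
np.set_printoptions(precision=4,suppress=True)
from scipy.optimize import least_squares
def tri(a,b):
    A=[]
    for n,(u,v) in (("scene",a),("top",b)):
        i=ctrl.camera_info(n);P=i["K"]@np.c_[i["R"],i["t"]];A+=[u*P[2]-P[0],v*P[2]-P[1]]
    h=np.linalg.svd(np.array(A))[2][-1];return h[:3]/h[3]
print(tri((228.4,283.7),(411.4,209.5)),tri((327.7,204.7),(295.7,198)),tri((343.5,250.3),(323,160.5)),tri((399,152),(216.3,169)))
for n in("scene","top"):
    i=ctrl.camera_info(n);print(-np.array(i["R"]).T@i["t"])
print(delta([.446,-.382,.17]))
```

```text
[ 0.4444 -0.3827  0.0433] [0.5092 0.0178 0.0209] [ 0.6439 -0.0857  0.0216] [0.6045 0.2812 0.1054]
[ 0.913  -0.5943  1.2543]
[ 0.1724 -0.0195  1.545 ]
[ -33.2883 -227.9295   34.8075]
```

Request:
step_arm:
  deltas:
    - [[-7, -46, 0], [0, 0, 0]]
    - [[-14, -92, 0], [0, 0, 0]]
    - [[-21, -138, 0], [0, 0, 0]]
    - [[-28, -184, 10], [0, 0, 0]]
    - [[-33, -228, 35], [0, 0, 0]]
    - [[-33, -228, 65], [0, 0, 0]]
    - [[-33, -228, 65], [0, 0, 0]]
    - [[-33, -228, 65], [0, 0, 0]]
    - [[-33, -228, 65], [0, 0, 0]]
    - [[-33, -228, 65], [0, 0, 0]]
  hand: 255

```text
time_s: 1.35
tool_pos: [0.4465, -0.3836, 0.1416]
eef_rot: [0.0, 0.85, -0.526, 0.001]
contact_force: [0.7, -0.8, -0.2]
finger_gap: 0.0008
```

Run:
```python
from h import *
import cv2
s=ctrl.state();print(s["time_s"],s["tool_pos"],s["finger_gap"],s["contact_force"])
o=[]
for n,(x,y) in(("scene",(180,220)),("top",(360,160))):
    f=ctrl.grab_frame(n)[:,:,::-1];cv2.imwrite(f"pics/{n}1.png",f)
    i=ctrl.camera_info(n);p=i["K"]@(i["R"]@s["tool_pos"]+i["t"]);print(n,p[:2]/p[2])
    o.append(cv2.resize(f[y:y+100,x:x+100],None,fx=4,fy=4,interpolation=cv2.INTER_CUBIC))
cv2.imwrite("pics/crop3.png",np.hstack(o))
```

```text
1.35 [ 0.44645113 -0.38360014  0.14158737] 0.0008217073688208849 [ 0.66678052 -0.77027706 -0.23496683]
scene [221.5337876  271.67115387]
top [417.46321735 202.61300777]
```

View pics/crop3.png

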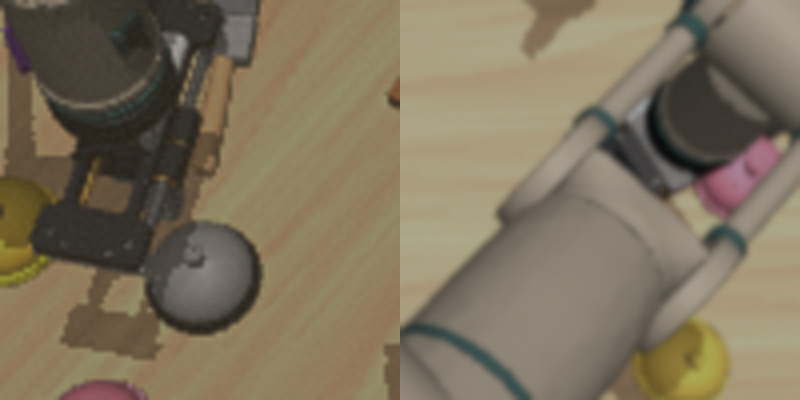

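Run:
```python
import cv2
f=cv2.imread("pics/scene1.png")[200:320,150:280]
cv2.imwrite("pics/crop4.png",cv2.resize(f,None,fx=6,fy=5,interpolation=cv2.INTER_CUBIC) if 0 else cv2.resize(f,None,fx=5,fy=5,interpolation=cv2.INTER_CUBIC))
```

```text
(no output)
```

View pics/crop4.png

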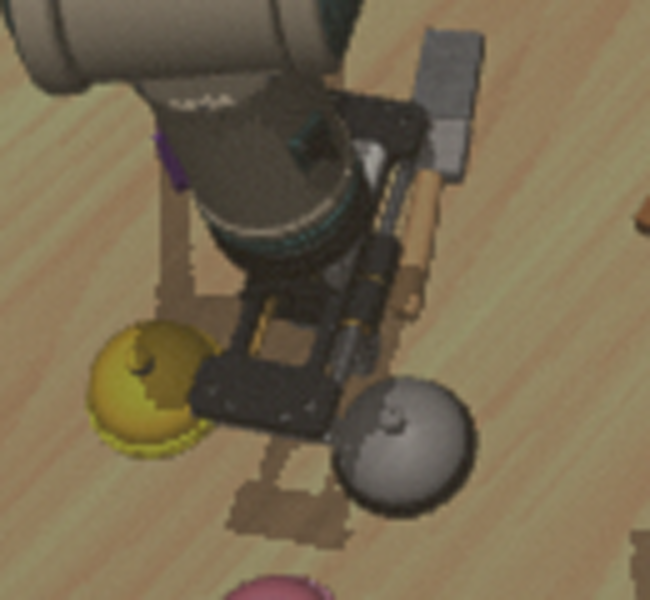

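View pics/scene1.png

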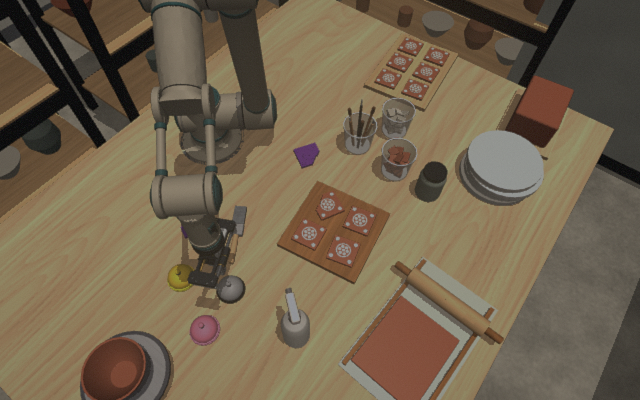

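Request:
step_arm:
  deltas:
    - [[0, 0, 30], [0, 0, 0]]
    - [[0, 0, 55], [0, 0, 0]]
    - [[0, 0, 70], [0, 0, 0]]
    - [[0, 0, 70], [0, 0, 0]]
    - [[0, 0, 70], [0, 0, 0]]

```text
time_s: 2.08
tool_pos: [0.4469, -0.3834, 0.0713]
eef_rot: [0.0, 0.851, -0.526, 0.001]
contact_force: [0.1, -0.2, 0.0]
finger_gap: 0.0007
```

Run:
```python
from h import *
import cv2
s=ctrl.state();print(s["time_s"],s["tool_pos"],s["finger_gap"],s["contact_force"])
n="scene"
f=ctrl.grab_frame(n)[:,:,::-1]
i=ctrl.camera_info(n);p=i["K"]@(i["R"]@s["tool_pos"]+i["t"]);print(n,p[:2]/p[2])
cv2.imwrite("pics/crop5.png",cv2.resize(f[250:320,190:270],None,fx=8,fy=8,interpolation=cv2.INTER_CUBIC))
```

```text
2.075 [ 0.44692255 -0.38342847  0.07134862] 0.0006683320418018435 [ 0.14718632 -0.19867412  0.03535301]
scene [226.03707383 281.13500919]
```

View pics/crop5.png

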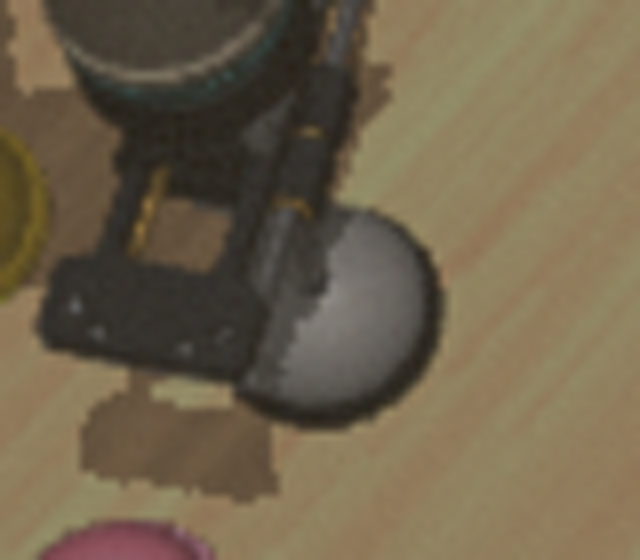

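Request:
step_arm:
  deltas:
    - [[1, -2, 6], [0, 0, 0]]
    - [[1, -2, 12], [0, 0, 0]]
    - [[1, -2, 16], [0, 0, 0]]
    - [[1, -2, 19], [0, 0, 0]]
    - [[1, -2, 19], [0, 0, 0]]
    - [[1, -2, 19], [0, 0, 0]]

```text
time_s: 2.88
tool_pos: [0.4489, -0.383, 0.0519]
eef_rot: [0.0, 0.851, -0.526, 0.0]
contact_force: [1.9, 0.0, 3.5]
finger_gap: 0.0005
```

The tip is at z 0.0519 and reads 3.5 N. That matches the button's spring at about 6.5 mm travel, past the ring point, and the dome is still 9 mm below. Next I lift off and check the bell.

Request:
step_arm:
  deltas:
    - [[0, 0, -15], [0, 0, 0]]
    - [[0, 0, -50], [0, 0, 0]]
    - [[0, 0, -100], [0, 0, 0]]
    - [[0, 0, -140], [0, 0, 0]]
    - [[0, 0, -150], [0, 0, 0]]
    - [[0, 0, -150], [0, 0, 0]]

```text
time_s: 3.62
tool_pos: [0.4483, -0.3826, 0.2014]
eef_rot: [0.0, 0.851, -0.526, -0.0]
contact_force: [-0.3, 0.3, -0.8]
finger_gap: 0.0006
```

Run:
```python
from h import *
import cv2
s=ctrl.state();print(s["time_s"],s["tool_pos"],s["contact_force"],s["joint_pos"])
f=ctrl.grab_frame("scene")[:,:,::-1]
o=cv2.imread("pics/scene0.png")
cv2.imwrite("pics/crop6.png",np.hstack([cv2.resize(g[250:320,190:270],None,fx=5,fy=5,interpolation=cv2.INTER_CUBIC) for g in(o,f)]))
print(delta([.5095,.0165,.2]),delta([.6045,.28,.14]))
```

```text
3.625 [ 0.44828285 -0.38255659  0.20142725] [-0.29455441  0.34619974 -0.79309813] [-8.24363088e-01  2.99786820e-01  1.48050180e+00 -1.93791909e-04
  1.36145097e+00  2.82693590e-01]
[-328.90985369 -233.41419663    0.81781057] [-521.94196683 -436.30394771   61.08058683]
```

View pics/crop6.png

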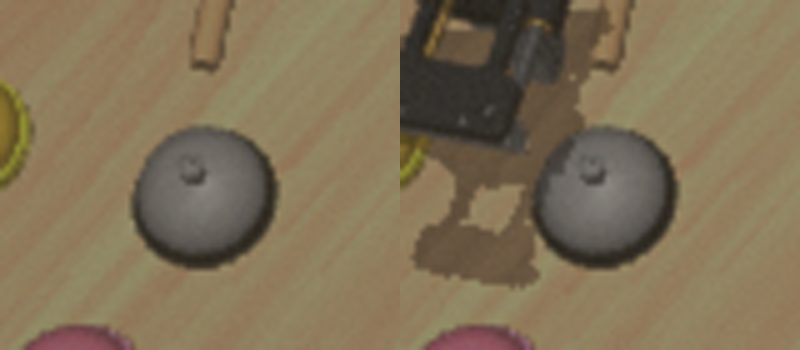

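The bell hasn't moved and its button is back up. Now to the broken tile, moving high and then straight down.

Request:
step_arm:
  deltas:
    - [[-33, -23, 0], [0, 0, 0]]
    - [[-66, -47, 0], [0, 0, 0]]
    - [[-99, -70, 0], [0, 0, 0]]
    - [[-132, -94, 0], [0, 0, 0]]
    - [[-165, -117, 0], [0, 0, 0]]
    - [[-198, -140, 0], [0, 0, 0]]
    - [[-231, -164, 0], [0, 0, 0]]
    - [[-264, -187, 0], [0, 0, 0]]
    - [[-297, -210, 0], [0, 0, 0]]
    - [[-329, -233, 0], [0, 0, 0]]
    - [[-329, -233, 0], [0, 0, 0]]
    - [[-329, -233, 40], [0, 0, 0]]
    - [[-329, -233, 80], [0, 0, 0]]
    - [[-329, -233, 90], [0, 0, 0]]
    - [[-329, -233, 90], [0, 0, 0]]

```text
time_s: 5.55
tool_pos: [0.5094, 0.015, 0.1108]
eef_rot: [0.001, 0.85, -0.526, -0.001]
contact_force: [0.2, 0.2, -0.6]
finger_gap: 0.001
```

Run:
```python
from h import *
import cv2
s=ctrl.state();print(s["time_s"],s["tool_pos"],s["contact_force"],s["joint_pos"])
o=[]
for n,(x,y) in(("scene",(265,150)),("top",(240,120))):
    f=ctrl.grab_frame(n)[:,:,::-1]
    i=ctrl.camera_info(n);p=i["K"]@(i["R"]@s["tool_pos"]+i["t"]);print(n,(p[:2]/p[2]-[x,y])*3)
    o.append(cv2.resize(f[y:y+130,x:x+130],None,fx=3,fy=3,interpolation=cv2.INTER_CUBIC))
cv2.imwrite("pics/crop7.png",np.hstack(o))
print(delta([.5095,.0165,.058]))
```

```text
5.55 [0.50937403 0.01500509 0.11084667] [ 0.23394748  0.22671151 -0.63260802] [-1.06865025e-01  2.53576788e-01  1.78900461e+00 -4.30391171e-04
  1.10093721e+00  1.00107624e+00]
scene [186.81968051 122.24387779]
top [165.12496904 215.02604717]
[-1.90652249  0.685487   54.49423092]
```

View pics/crop7.png

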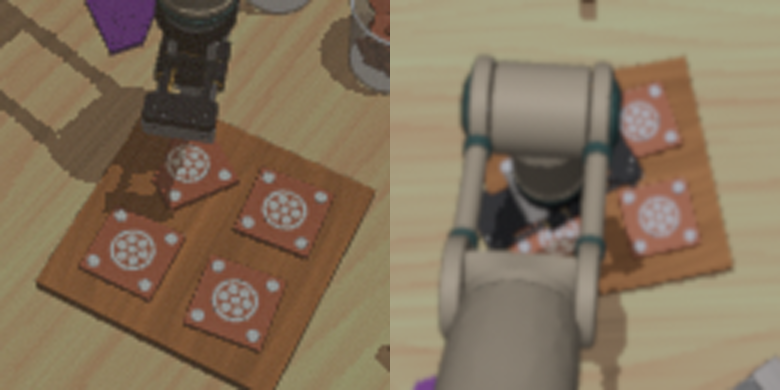

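Request:
step_arm:
  deltas:
    - [[-1, 0, 20], [0, 0, 0]]
    - [[-1, 0, 42], [0, 0, 0]]
    - [[-1, 0, 52], [0, 0, 0]]
    - [[-1, 0, 52], [0, 0, 0]]
    - [[-1, 0, 52], [0, 0, 0]]
    - [[-1, 0, 52], [0, 0, 0]]
    - [[-1, 0, 52], [0, 0, 0]]
    - [[-1, 0, 52], [0, 0, 0]]
    - [[-1, 0, 52], [0, 0, 0]]
    - [[-1, 0, 52], [0, 0, 0]]
    - [[-1, 0, 52], [0, 0, 0]]
    - [[-1, 0, 52], [0, 0, 0]]
    - [[-1, 0, 52], [0, 0, 0]]
    - [[-1, 0, 52], [0, 0, 0]]
    - [[-1, 0, 52], [0, 0, 0]]
    - [[-1, 0, 52], [0, 0, 0]]
    - [[-1, 0, 52], [0, 0, 0]]
    - [[-1, 0, 52], [0, 0, 0]]
    - [[-1, 0, 52], [0, 0, 0]]
    - [[-1, 0, 52], [0, 0, 0]]

```text
time_s: 8.15
tool_pos: [0.5094, 0.0166, 0.0595]
eef_rot: [0.0, 0.851, -0.526, 0.0]
contact_force: [-0.5, 0.6, 0.8]
finger_gap: 0.0002
```

Request:
step_arm:
  deltas:
    - [[0, 0, 0], [0, 0, 0]]
    - [[0, 0, 0], [0, 0, 0]]
    - [[0, 0, 0], [0, 0, 0]]

```text
time_s: 8.52
tool_pos: [0.5094, 0.0166, 0.0595]
eef_rot: [0.0, 0.851, -0.526, 0.0]
contact_force: [0.1, -0.1, -0.1]
finger_gap: 0.0006
```

Run:
```python
from h import *
import cv2
s=ctrl.state();print(s["time_s"],s["tool_pos"])
f=ctrl.grab_frame("scene")[:,:,::-1]
cv2.imwrite("pics/crop8.png",cv2.resize(f[150:280,265:395],None,fx=4,fy=4,interpolation=cv2.INTER_CUBIC))
print(delta([.6045,.28,.14]))
```

```text
8.525 [0.50939914 0.0165651  0.05945947]
[-193.0645849  -202.91079013  -80.57643365]
```

View pics/crop8.png

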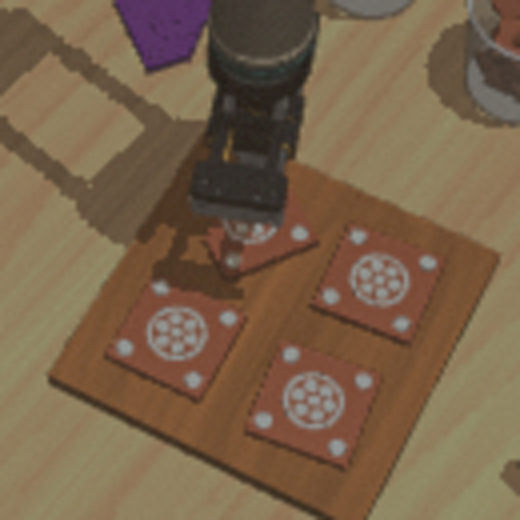

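The fingers held still over the broken tile's flower for more than 2 s. Now I rise, cross over high and come down on the red tub.

Request:
step_arm:
  deltas:
    - [[0, 0, -40], [0, 0, 0]]
    - [[0, 0, -90], [0, 0, 0]]
    - [[0, 0, -140], [0, 0, 0]]
    - [[0, 0, -180], [0, 0, 0]]
    - [[0, 0, -180], [0, 0, 0]]
    - [[-28, -29, -180], [0, 0, 0]]
    - [[-56, -58, -180], [0, 0, 0]]
    - [[-84, -87, -180], [0, 0, 0]]
    - [[-112, -116, -180], [0, 0, 0]]
    - [[-140, -145, -180], [0, 0, 0]]
    - [[-168, -175, -180], [0, 0, 0]]
    - [[-193, -203, -180], [0, 0, 0]]
    - [[-193, -203, -180], [0, 0, 0]]
    - [[-193, -203, -180], [0, 0, 0]]
    - [[-193, -203, -150], [0, 0, 0]]
    - [[-193, -203, -130], [0, 0, 0]]
    - [[-193, -203, -130], [0, 0, 0]]

```text
time_s: 10.7
tool_pos: [0.603, 0.2782, 0.1876]
eef_rot: [0.002, 0.85, -0.526, -0.001]
contact_force: [0.5, -0.0, 0.1]
finger_gap: 0.0007
```

Run:
```python
from h import *
import cv2
s=ctrl.state();print(s["time_s"],s["tool_pos"],s["contact_force"],s["joint_pos"])
o=[]
for n,(x,y) in(("scene",(330,70)),("top",(150,110))):
    f=ctrl.grab_frame(n)[:,:,::-1]
    o.append(cv2.resize(f[y:y+130,x:x+130],None,fx=3,fy=3,interpolation=cv2.INTER_CUBIC))
cv2.imwrite("pics/crop9.png",np.hstack(o))
print(delta([.6045,.28,.14]))
```

```text
10.7 [0.6029821  0.27815702 0.18762799] [ 0.47915196 -0.02004053  0.05772832] [ 3.27790793e-01  4.22535416e-01  1.32416701e+00 -4.80035923e-04
  1.39956651e+00  1.43630552e+00]
[-0.83916367 -0.15860083 50.10657726]
```

View pics/crop9.png

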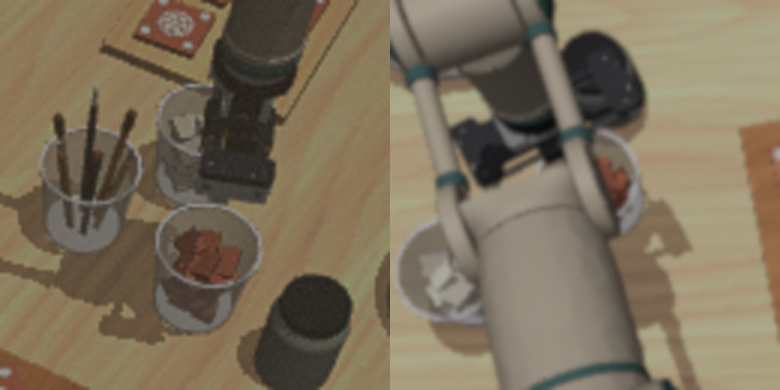

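Request:
step_arm:
  deltas:
    - [[0, 0, 18], [0, 0, 0]]
    - [[0, 0, 36], [0, 0, 0]]
    - [[0, 0, 46], [0, 0, 0]]
    - [[0, 0, 46], [0, 0, 0]]
    - [[0, 0, 46], [0, 0, 0]]
    - [[0, 0, 46], [0, 0, 0]]
    - [[0, 0, 46], [0, 0, 0]]
    - [[0, 0, 46], [0, 0, 0]]
    - [[0, 0, 46], [0, 0, 0]]
    - [[0, 0, 46], [0, 0, 0]]
    - [[0, 0, 46], [0, 0, 0]]
    - [[0, 0, 46], [0, 0, 0]]
    - [[0, 0, 46], [0, 0, 0]]
    - [[0, 0, 46], [0, 0, 0]]
    - [[0, 0, 46], [0, 0, 0]]
    - [[0, 0, 46], [0, 0, 0]]
    - [[0, 0, 46], [0, 0, 0]]
    - [[0, 0, 46], [0, 0, 0]]
    - [[0, 0, 46], [0, 0, 0]]
    - [[0, 0, 46], [0, 0, 0]]

```text
time_s: 13.3
tool_pos: [0.6046, 0.28, 0.1434]
eef_rot: [0.0, 0.851, -0.526, 0.0]
contact_force: [-0.5, 0.2, 0.4]
finger_gap: 0.0006
```

Request:
step_arm:
  deltas:
    - [[0, 0, 0], [0, 0, 0]]
    - [[0, 0, 0], [0, 0, 0]]
    - [[0, 0, 0], [0, 0, 0]]
    - [[0, 0, 0], [0, 0, 0]]

```text
time_s: 13.8
tool_pos: [0.6046, 0.28, 0.1434]
eef_rot: [0.0, 0.851, -0.526, 0.0]
contact_force: [-0.8, -0.6, 0.4]
finger_gap: 0.0002
```

Run:
```python
from h import *
import cv2
s=ctrl.state();print(s["time_s"],s["tool_pos"],s["contact_force"])
f=ctrl.grab_frame("scene")[:,:,::-1]; cv2.imwrite("pics/sceneF.png",f)
n="scene";i=ctrl.camera_info(n);p=i["K"]@(i["R"]@s["tool_pos"]+i["t"]);print((p[:2]/p[2]-[330,70])*4)
cv2.imwrite("pics/crop10.png",np.hstack([cv2.resize(f[70:200,330:460],None,fx=4,fy=4,interpolation=cv2.INTER_CUBIC),]))
```

```text
13.8 [0.60456155 0.28000096 0.14344202] [-0.82369835 -0.62470167  0.41194873]
[280.34160501 301.0090288 ]
```

View pics/crop10.png

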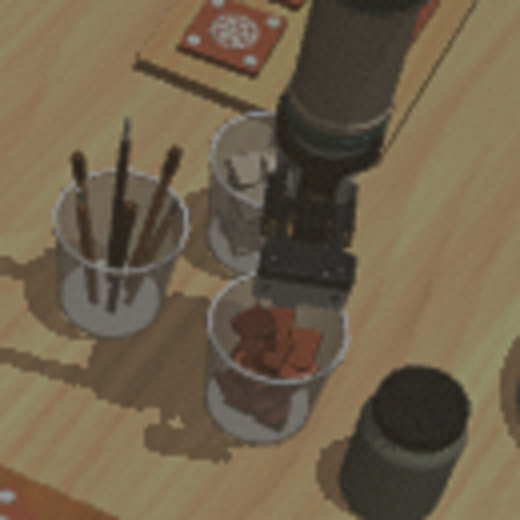

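View pics/sceneF.png

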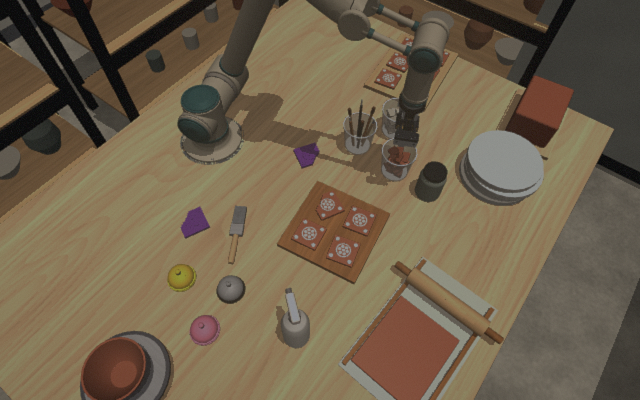

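The fingers have held still over the red tub's mouth for more than 2 s, with the tip at z 0.143 (33 mm above the rim). Nothing else has moved, so I'm handing in.

```bash
python3 -c "
from plant import ctrl
print(ctrl.finish_job()); s=ctrl.state(); print(s['time_s'],s['tool_pos'])"
```

```text
the job is handed in; nothing more can be done
None
the job is handed in; nothing more can be done
```

I rang the steel bell, pointed at the broken tile, then pointed at the red-clay tub and handed the job in while still pointing there. The simulator gives no verdict, so the checks below are my own.

- **Bell:** I pressed the button about 6.5 mm, worked out from a tip height of 51.9 mm and a reading of 3.5 N, which fits the spring. A picture afterwards showed the button up and the bell where it was.
- **Broken tile:** the fingertips stayed about 31 mm above its middle for more than 2 s.
- **Red-clay tub:** the fingertips have been about 33 mm above the middle of its mouth for more than 2 s, at about 13.8 s on the clock. The force readings were at noise level (under 1 N).
- **Everything else:** the last scene picture showed the bell, tiles, tubs, bottle, jar and brush looking undisturbed.

**Disagreement:** the two cameras differed by 6–13 mm on the three targets, more than the stated 2 mm calibration. I used values between the two; that error is well inside the 35 mm tolerance, and the spring force matched at the bell. In the pictures over the tile and the tub, the gripper hid the fingertips themselves. Their exact sideways position there comes from the measured tip position, not from seeing them.

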